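# Find the released carton and dock it for dispatch

## Task

Only one of the two white cartons carries the red release stamp, and it is on the underside. Using only the outside of the fingers, without gripping or lifting anything, tip each carton over away from you so that it lies on its back with its underside facing you; then push the stamped one over the mat into the aluminium dispatch dock, past the yellow line, straight and all the way home against the back stop. Leave the other carton lying where it fell and do not disturb the label roll, the stamp pad and the hand stamp beside the dock.

Things in the scene. Friction and masses are not known exactly. Their poses are not given: they have to be found in the camera images.
- stamped_carton: White closed box with teal bands, 60 mm deep (x), 90 wide (y), 110 high (z), 0.25 kg; a red 50 mm ring with a tick is stamped on its underside. Origin: centre of the underside. Stands with z up, x about away from the robot; tips about its far lower edge, balance point 29 degrees. On its back (60 mm high) x points down, z away from the robot, origin 30 mm above the mat facing the robot.
- plain_carton: The other white carton: same size, weight, look and frame, nothing stamped on its underside. The two stand about 280 mm apart, one left and one right of the dock's centre line, nearer to the robot than the dock; which is which varies.
- stamped_carton_heel (a point): Middle of the far lower edge of the stamped carton (30 mm along its x from the origin): the edge about which it tips; it stays on the mat as long as the carton is not lifted.
- plain_carton_heel (a point): Middle of the far lower edge of the plain carton (30 mm along its x from the origin).
- dock: Fixed low three-sided aluminium fence, 30 mm high, open to the robot, on a 2 mm mat. Origin: on the mat, middle of the yellow line at its mouth; x points in, y left. Inside 102 mm wide, back stop's face at x = 115 mm; guides straight from x = 31 mm, flaring to about 138 mm wide at x = 0. A lying carton that is home has its origin at x = 5 mm.
- label_roll: White label roll lying flat left of the dock, 62 mm across, 25 mm high, loose; origin: centre of its underside.
- ink_pad: Dark stamp pad right of the dock, 60 x 90 x 13 mm, loose; origin: centre of its underside.
- rubber_stamp: Brown wooden hand stamp standing right of the stamp pad, 25 x 44 x 67 mm, loose; origin: centre of its underside.

How it is judged:
By the outcome, as a careful person would: the job done as asked, in the order asked, and still so for the second after the job is handed in, with the robot touching nothing.
It also fails if it takes over 62 s, if anything falls off the work surface, if the arm or the gripper's body presses on something with over 40 N, if the wrist force passes 120 N, or if a joint passes its speed limit or range.

## Robot

A 6-joint arm with a two-finger parallel gripper is mounted at the origin on a cart in front of the work surface, level with it; the furniture and walls round the work are solid. World frame = base frame: x ahead of the robot, y to its left, z up, the work surface at z = 0. Lengths are in m, angles in degrees, forces in N, time in s.
With the tool pointing down it reaches from about 0.35 to 0.975 m from the base axis. Payload 4.9 kg.
Tool frame: the origin (TCP) lies between the finger pads; the fingertips stand robot.tcp_to_tips ahead of it and the grasp point (between the pads) lies 3 mm ahead of it (robot.tcp_to_tips is the distance from the TCP to the fingertips, in m); z points along the fingers, y is the line along which they close (so a half turn about z gives the same grasp; the last joint's range is limited). The gripper opens to 85 mm and grips with 20 to 120 N. Pads are 22 mm wide; open, the fingers measure 114 mm over their backs; the gripper's body (76 mm by 85 mm) begins 54 mm behind the grasp point. The pads swing forward as they close: fully open they stand 13 mm farther back than shut.
Start: joints at [-83.423, 3.019, 92.412, -0, 84.569, -6.818], TCP at [0.145, -0.608, 0.253] pointing down, gripper open.
Joint ranges: [-172.51, 172.51], [-57.92, 126.97], [3.15, 148.05], [-58.71, 238.71], [5.1, 150.11], [-179.66, 179.66]. Speed limits (degrees/s): [147.25, 147.25, 180, 180, 180, 180].

## Interface

Orientations are given as a 3x3 rotation matrix whose columns are the frame's x, y, z axes.
In Python, from station import robot, optics gives the robot as it stands. The module is installed in compiled form; this text tells all that it offers.
- The arm moves only by the tool play_rows, never from a script. Its argument "increments" is a list of rows, each a list of 7 numbers: the turn, a rotation vector about the tool's x, y, z in rad, then the shift along the tool's x, y, z in mm, then the opening, from 0 (shut) to 1 (fully open). A call has 1 to 10 rows; each row is the pose to reach, as a shift and turn from the pose commanded when the call began, along the tool's axes at that moment; what a row does not reach only later rows make up. A row lasts 1/8 s, in which the tool goes at most 62.5 mm and 10.7 degrees, less where a joint would pass 70% of its speed; a pose out of reach is approached as far as the arm can. A call with a gripper value outside its range is refused whole. The fingers move at their own pace and stop on an object; "squeeze" is the grip in N (left out, the last holds). Time passes only in rows, so rows that repeat a pose let the fingers close. It gives the time, the measured TCP pose, the force, the opening and the grip force at its end, in the units of the state.
- robot.read_state(): the state, without advancing time (a new reading comes with each control period).
- optics.capture(name): name is "scene" or "top"; returns (picture, depth): 480x640x3 uint8, red, green, blue; 480x640 float32, m along the optical axis (not along the pixel's ray), 0 where there is no reading.
- optics.get_calibration(name): a dict with "K" (3x3 intrinsics, pixels), "extrinsics" (4x4, takes a point from world to camera coordinates). Camera axes: x right, y up, looking along -z (the intrinsics and any distortion apply to the point x, -y, -z); pixel columns grow to the right and rows downward; lengths in m; the calibration is good to about 2 mm. A picture is of the moment at which its call begins. get_calibration takes no time and is no camera call.
- robot.finish_job(): hands the job in; it is judged then, once.
The state is a dict: "clock": time; "joint_positions": joint angles; "qd": joint speeds; "effort": joint torques, N m; "eef_pos": TCP position; "ee_rot": TCP orientation; "ft_force": force on the tool from outside, world axes, zero at the start; "torque": the same for the moment, N m; "gripper_width": finger opening in m; "gripper_force": force on a finger pad.
Only numpy, scipy, OpenCV 4.12 (cv2) and the standard library are available. Lean on these libraries where they do the work, as an engineer would, in place of code of your own. Each camera call takes 0.05 s, during which the arm holds its last target. There are 200 camera calls.

## Working session

There is one attempt and no reset: what is moved stays moved. The work goes in short steps, Python scripts to look and compute and a tool call to move; the robot and the scene stay as the last step left them, time stands still between calls to the robot, and variables do not carry over. Pictures are saved under pics/ and viewed, at most 10 in all, crops included, and the job is handed in when it is done.

Besides the shell and the picture viewer there is one more tool, called after ">>>" as a command line: name --pt "numbers of a row" for each row, then --argument value for the rest. play_rows: Moves the arm, as the interface text tells. Its arguments: {"type":"object","properties":{"increments":{"type":"array"},"squeeze":{"type":"number"}},"required":["increments"]}

```bash
mkdir -p pics; ls
cat > h.py <<'E'
import numpy as np, cv2
from station import robot, optics
def cap(n,f=None):
    p,d=optics.capture(n)
    if f: cv2.imwrite('pics/'+f,p[:,:,::-1])
    return p,d
def world(n,d):
    c=optics.get_calibration(n);K=np.array(c['K']);E=np.array(c['extrinsics'])
    v,u=np.mgrid[:480,:640]
    P=np.stack([(u-K[0,2])/K[0,0]*d,-(v-K[1,2])/K[1,1]*d,-d],-1)
    return (P-E[:3,3])@E[:3,:3]
E
python3 - <<'E'
from h import *
for n in('top','scene'):
    p,d=cap(n,n+'1.png'); np.save(n+'1.npy',world(n,d)); print({k:np.round(v,3).tolist() if k!='x' else v for k,v in optics.get_calibration(n).items() if k in('K','extrinsics')}, optics.get_calibration(n).keys())
s=robot.read_state();print({k:np.round(v,3).tolist() for k,v in s.items()},robot.tcp_to_tips)
E
```

```text
pics
{'K': [[477.553, 0.0, 325.962], [0.0, 477.553, 240.98], [0.0, 0.0, 1.0]], 'extrinsics': [[0.005, -1.0, 0.027, -0.133], [0.991, 0.008, 0.137, -0.61], [-0.137, 0.026, 0.99, -0.819], [0.0, 0.0, 0.0, 1.0]]} dict_keys(['K', 'extrinsics'])
{'K': [[515.209, 0.0, 315.832], [0.0, 515.209, 225.411], [0.0, 0.0, 1.0]], 'extrinsics': [[-0.869, -0.495, 0.008, 0.46], [0.326, -0.56, 0.762, -0.278], [-0.373, 0.665, 0.647, -0.57], [0.0, 0.0, 0.0, 1.0]]} dict_keys(['K', 'extrinsics'])
{'clock': 0.1, 'joint_positions': [-83.423, 3.053, 92.485, 0.001, 84.569, -6.819], 'qd': [0.047, -0.113, -0.238, 0.045, -0.046, 0.058], 'effort': [0.001, -39.49, -37.136, -0.0, 0.004, -0.0], 'eef_pos': [0.145, -0.607, 0.252], 'ee_rot': [[0.973, 0.232, -0.0], [0.232, -0.973, 0.002], [0.0, -0.002, -1.0]], 'ft_force': [0.149, 0.413, 0.104], 'torque': [-0.014, 0.019, 0.024], 'gripper_force': 0.0, 'gripper_width': 0.085} 0.022
```

View pics/top1.png

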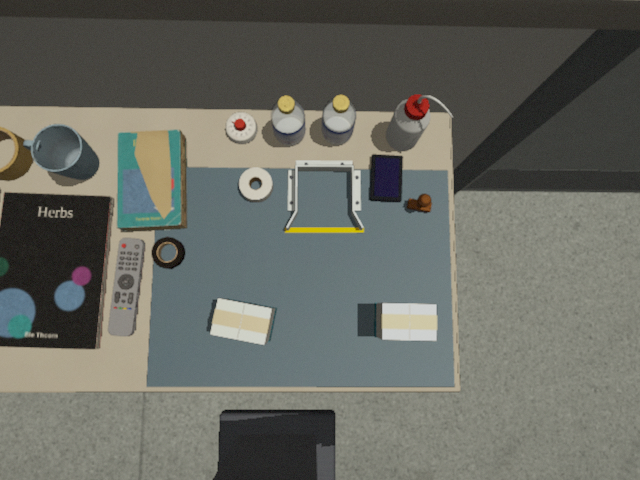

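View pics/scene1.png

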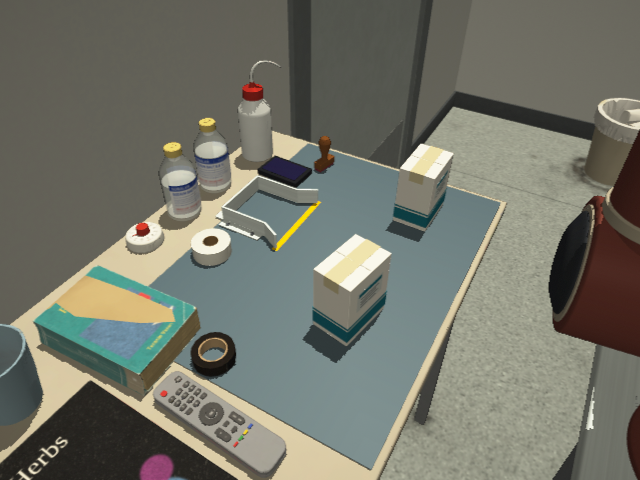

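Top view: the left carton is near (241,322), turned slightly, and the right one near (409,322). The dock's yellow line runs from (285,230) to (363,230), with the label roll at (255,184), the pad at (386,178) and the stamp at (422,204). The scene view agrees. Next I measure the poses.

Run:
```python
from h import *
im=cv2.imread('pics/top1.png');W=np.load('top1.npy')
v,u=np.mgrid[:480,:640]
for n,s in(('L',u<330),('R',u>330)):
    m=s&(W[...,2]>.100)&(W[...,2]<.125)&(v>280)&(v<360)&(u>190)&(u<450)
    P=W[m]; r=cv2.minAreaRect((P[:,:2]*1000).astype(np.float32)); print(n,m.sum(),r,P[:,2].mean(),np.round(cv2.boxPoints(r)).tolist())
hsv=cv2.cvtColor(im,cv2.COLOR_BGR2HSV)
y=(hsv[...,0]>20)&(hsv[...,0]<35)&(hsv[...,1]>180)&(v>215)&(v<245)&(u>270)&(u<380)
P=W[y]*1000;r=cv2.minAreaRect(P[:,:2].astype(np.float32));print('line',r,np.round(cv2.boxPoints(r)).tolist(),P[:,2].mean())
m=(W[...,2]>.022)&(W[...,2]<.045)&(v>150)&(v<245)&(u>280)&(u<370)
P=W[m]*1000;r=cv2.minAreaRect(P[:,:2].astype(np.float32));print('dock',r,np.round(cv2.boxPoints(r)).tolist())
for vv in(175,190,200,205,215,225):
    k=m[vv]; print(vv,np.round(W[vv][k]*1000)[:, :2][[0,-1]].tolist(), np.where(k)[0][[0,-1]], np.where(k)[0].size)
for n,a in(('roll',(255,172)),('pad',(386,178)),('stamp',(425,200)),('roll r',(238,184)),('mat',(320,280)),('stampl',(410,206))): print(n,np.round(W[a[1],a[0]],3))
```

```text
L 2110 ((470.8343811035156, 10.87371826171875), (91.068115234375, 60.18186950683594), 79.51870727539062) 0.11184337617520172 [[433.0, -28.0], [492.0, -39.0], [509.0, 50.0], [450.0, 61.0]]
R 2077 ((471.1706237792969, -263.17144775390625), (91.29067993164062, 60.102169036865234), 88.89210510253906) 0.1116875009226493 [[440.0, -308.0], [500.0, -309.0], [502.0, -218.0], [442.0, -217.0]]
line ((599.8292236328125, -101.23416137695312), (126.58624267578125, 173.02825927734375), 56.78379440307617) [[493.0, -107.0], [638.0, -202.0], [707.0, -96.0], [562.0, -1.0]] 5.111495663416518
dock ((699.326904296875, -125.77593231201172), (120.46675109863281, 140.51150512695312), 0.6837630867958069) [[638.0, -56.0], [640.0, -197.0], [760.0, -195.0], [759.0, -55.0]]
175 [[736.0, -72.0], [738.0, -180.0]] [295 353] 5
190 [[708.0, -72.0], [709.0, -180.0]] [295 353] 5
200 [[689.0, -72.0], [690.0, -180.0]] [295 353] 5
205 [[680.0, -72.0], [681.0, -180.0]] [295 353] 5
215 [[661.0, -67.0], [662.0, -185.0]] [292 356] 6
225 [[642.0, -56.0], [643.0, -196.0]] [286 362] 7
roll [0.742 0.003 0.029]
pad [ 0.738 -0.244  0.015]
stamp [ 0.684 -0.306  0.066]
roll r [0.726 0.038 0.003]
mat [ 0.543 -0.12   0.004]
stampl [ 0.682 -0.288  0.022]
```

>>> play_rows --pt "0 0 0.03 30 -27 0 0.6" --pt "0 0 0.07 75 -67 0 0.6" --pt "0 0 0.11 122 -109 0 0.6" --pt "0 0 0.15 170 -152 0 0.6" --pt "0 0 0.19 217 -194 0 0.6" --pt "0 0 0.22 262 -234 0 0.6" --pt "0 0 0.253 298 -266 0 0.6" --pt "0 0 0.253 314 -280 20 0.6" --pt "0 0 0.253 314 -280 60 0.6" --pt "0 0 0.253 314 -280 100 0.6"

```text
clock: 1.35
eef_pos: [0.3856, -0.2623, 0.1522]
ee_rot: [[1.0, -0.018, 0.0], [-0.018, -1.0, -0.001], [0.0, 0.0, -1.0]]
ft_force: [-0.8, 0.1, -0.2]
gripper_width: 0.051
gripper_force: 0.0
```

```bash
cat >> h.py <<'E'
def st():
    s=robot.read_state();R=np.array(s['ee_rot'])
    print(s['clock'],np.round(s['eef_pos'],4),'yaw',np.degrees(np.arctan2(R[1,0],R[0,0])).round(2),np.round(R[:,2],3),np.round(s['ft_force'],2),s['gripper_width'],np.round(s['joint_positions'],0))
    return s
E
python3 -c "from h import *;st()"
```

```text
1.35 [ 0.3856 -0.2623  0.1522] yaw -1.03 [ 0.    -0.001 -1.   ] [-0.82  0.11 -0.23] 0.05095072990367991 [-43. -15. 119.  -0.  76.  48.]
```

>>> play_rows --pt "0 0 0 0 0 17 0.6" --pt "0 0 0 8 0 34 0.6" --pt "0 0 0 22 0 34 0.6" --pt "0 0 0 34 0 34 0.6" --pt "0 0 0 40 0 34 0.6" --pt "0 0 0 45 0 34 0.6" --pt "0 0 0 50 0 34 0.6" --pt "0 0 0 55 0 34 0.6" --pt "0 0 0 60 0 34 0.6" --pt "0 0 0 65 0 34 0.6"

```text
clock: 2.6
eef_pos: [0.4507, -0.2641, 0.1193]
ee_rot: [[1.0, -0.019, 0.0], [-0.019, -1.0, -0.0], [0.0, 0.0, -1.0]]
ft_force: [0.3, 0.7, 0.8]
gripper_width: 0.0511
gripper_force: 0.4
```

Run:
```python
from h import *
p,d=cap('scene');cv2.imwrite('pics/s2.png',cv2.resize(p[100:320,300:560,::-1],None,fx=2,fy=2))
st()
```

```text
2.65 [ 0.4512 -0.2642  0.1194] yaw -1.1 [ 0.001 -0.    -1.   ] [-0.08  1.79  0.45] 0.05112985919002039 [-39.  -4. 113.   0.  71.  53.]
```

View pics/s2.png

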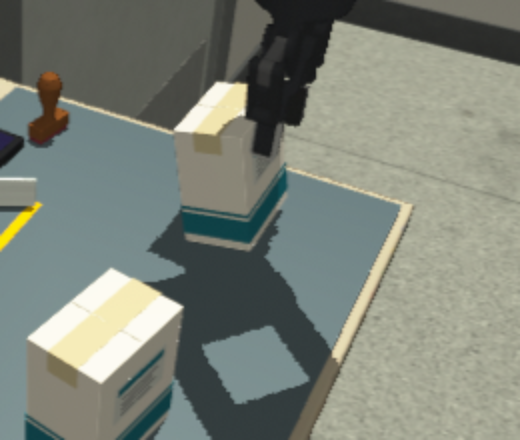

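The crop shows the right carton at about (230,165), tilting on its far edge and not sliding. I'll keep pushing.

>>> play_rows --pt "0 0 0 6 0 0 0.6" --pt "0 0 0 12 0 0 0.6" --pt "0 0 0 17 0 0 0.6" --pt "0 0 0 22 0 0 0.6" --pt "0 0 0 26 0 0 0.6" --pt "0 0 0 30 0 0 0.6" --pt "0 0 0 34 0 0 0.6" --pt "0 0 0 37 0 0 0.6" --pt "0 0 0 37 0 0 0.6" --pt "0 0 0 37 0 0 0.6"

```text
clock: 3.9
eef_pos: [0.4873, -0.2648, 0.1193]
ee_rot: [[1.0, -0.019, -0.0], [-0.019, -1.0, 0.0], [-0.0, -0.0, -1.0]]
ft_force: [0.9, -0.4, 0.5]
gripper_width: 0.051
gripper_force: 0.0
```

Run:
```python
from h import *
p,d=cap('scene','s3.png');W=world('scene',d)
v,u=np.mgrid[:480,:640];m=(u>340)&(u<500)&(v>100)&(W[...,1]<-.19)&(W[...,1]>-.34)&(W[...,0]>.49)&(W[...,0]<.65)&(W[...,2]>.02)
P=W[m];print(m.sum(),P.min(0),P.max(0))
st()
```

```text
3451 [ 0.49001859 -0.31259953  0.02011103] [ 0.61077575 -0.19554806  0.22796088]
3.95 [ 0.4873 -0.2648  0.1193] yaw -1.1 [-0.  0. -1.] [-0.75 -0.06  0.28] 0.0510746836760118 [-36.   0. 108.  -0.  71.  55.]
```

View pics/s3.png

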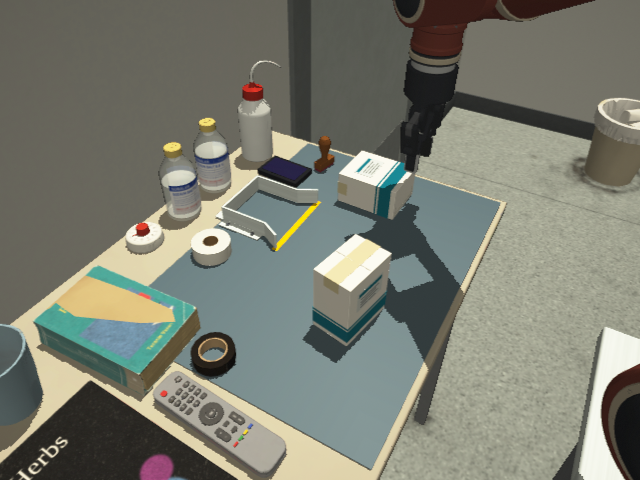

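The right carton lies on its back at about (375,185). Now the left one.

>>> play_rows --pt "0 0 0 -30 0 -15 0.6" --pt "0 0 0 -65 -15 -50 0.6" --pt "0 0 0.03 -90 -60 -60 0.6" --pt "0 0 0.07 -91 -115 -60 0.6" --pt "0 0 0.11 -91 -170 -60 0.6" --pt "0 0 0.14 -91 -225 -60 0.6" --pt "0 0 0.164 -91 -270 -60 0.6" --pt "0 0 0.164 -91 -287 -50 0.6" --pt "0 0 0.164 -91 -287 -15 0.6" --pt "0 0 0.164 -91 -287 0 0.6"

```text
clock: 5.2
eef_pos: [0.4006, 0.0243, 0.1174]
ee_rot: [[0.983, -0.182, -0.003], [-0.182, -0.983, 0.0], [-0.003, 0.0, -1.0]]
ft_force: [0.1, 0.2, 0.2]
gripper_width: 0.0513
gripper_force: 0.0
```

Run:
```python
from h import *
st()
p,d=cap('scene');np.save('s4.npy',world('scene',d));cv2.imwrite('pics/s4.png',cv2.resize(p[130:230,320:440,::-1],None,fx=5,fy=5))
p,d=cap('top');W=world('top',d)
v,u=np.mgrid[:480,:640]
m=(W[...,2]>.055)&(W[...,2]<.07)&(W[...,1]<-.19)&(W[...,1]>-.34)&(W[...,0]>.47)&(W[...,0]<.65)
r=cv2.minAreaRect((W[m][:,:2]*1000).astype(np.float32));print(m.sum(),r,np.round(cv2.boxPoints(r)).tolist())
```

```text
5.2 [0.4006 0.0243 0.1174] yaw -10.46 [-0.003  0.    -1.   ] [0.08 0.2  0.15] 0.05127485351880029 [ -7. -23. 129.  -0.  75.  93.]
3186 ((556.564697265625, -264.889404296875), (90.76488494873047, 110.22037506103516), 88.54447937011719) [[500.0, -309.0], [611.0, -312.0], [613.0, -221.0], [503.0, -218.0]]
```

View pics/s4.png

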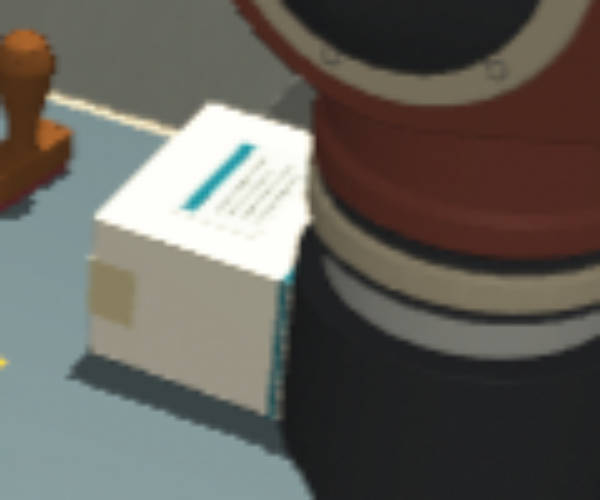

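The crop shows the right carton flat on its back, but the arm hides its underside. Tipping the left carton now.

>>> play_rows --pt "0 0 0 8 0 0 0.6" --pt "0 0 0 18 0 0 0.6" --pt "0 0 0 25 0 0 0.6" --pt "0 0 0 31 0 0 0.6" --pt "0 0 0 36 0 0 0.6" --pt "0 0 0 41 0 0 0.6" --pt "0 0 0 46 0 0 0.6" --pt "0 0 0 51 0 0 0.6" --pt "0 0 0 56 0 0 0.6" --pt "0 0 0 61 0 0 0.6"

```text
clock: 6.55
eef_pos: [0.4623, 0.0127, 0.1193]
ee_rot: [[0.983, -0.182, 0.0], [-0.182, -0.983, -0.0], [0.0, -0.0, -1.0]]
ft_force: [-1.0, 0.0, 0.6]
gripper_width: 0.0517
gripper_force: 0.2
```

>>> play_rows --pt "0 0 0 5 0 0 0.6" --pt "0 0 0 10 0 0 0.6" --pt "0 0 0 14 0 0 0.6" --pt "0 0 0 18 0 0 0.6" --pt "0 0 0 22 0 0 0.6" --pt "0 0 0 25 0 0 0.6" --pt "0 0 0 28 0 0 0.6" --pt "0 0 0 28 0 0 0.6" --pt "0 0 0 28 0 0 0.6" --pt "0 0 0 28 0 0 0.6"

```text
clock: 7.8
eef_pos: [0.4893, 0.0077, 0.1193]
ee_rot: [[0.983, -0.182, -0.0], [-0.182, -0.983, 0.0], [-0.0, -0.0, -1.0]]
ft_force: [-1.0, -0.7, 0.1]
gripper_width: 0.051
gripper_force: 0.0
```

>>> play_rows --pt "0 0 0 -20 0 -10 0.6" --pt "0 0 0 -50 0 -40 0.6" --pt "0 0 0 -70 40 -60 0.6" --pt "0 0 0 -75 90 -60 0.6" --pt "0 0 0 -80 145 -60 0.6" --pt "0 0 0 -80 190 -60 0.6" --pt "0 0 0 -80 200 -60 0.6"

```text
clock: 8.68
eef_pos: [0.3737, -0.1763, 0.1796]
ee_rot: [[0.983, -0.186, 0.0], [-0.186, -0.983, -0.0], [0.0, 0.0, -1.0]]
ft_force: [-0.2, -0.0, 0.1]
gripper_width: 0.0512
gripper_force: 0.0
```

Run:
```python
from h import *
st()
p,d=cap('scene','s5.png')
p,d=cap('top','t5.png');W=world('top',d)
for a,b in((-.34,-.19),(-.07,.09)):
    m=(W[...,2]>.055)&(W[...,2]<.07)&(W[...,1]<b)&(W[...,1]>a)&(W[...,0]>.47)&(W[...,0]<.65)
    r=cv2.minAreaRect((W[m][:,:2]*1000).astype(np.float32));print(m.sum(),r,np.round(cv2.boxPoints(r)).tolist())
```

```text
8.675 [ 0.3737 -0.1763  0.1796] yaw -10.72 [ 0. -0. -1.] [-0.17 -0.02  0.09] 0.051210555223948816 [-36. -25. 124.  -0.  81.  65.]
3189 ((556.5802612304688, -264.9481506347656), (90.87609100341797, 110.29180908203125), 88.396728515625) [[500.0, -309.0], [610.0, -312.0], [613.0, -221.0], [503.0, -218.0]]
3254 ((554.846923828125, -4.7558441162109375), (90.7658920288086, 110.36958312988281), 79.49874114990234) [[492.0, -39.0], [601.0, -59.0], [617.0, 30.0], [509.0, 50.0]]
```

View pics/s5.png

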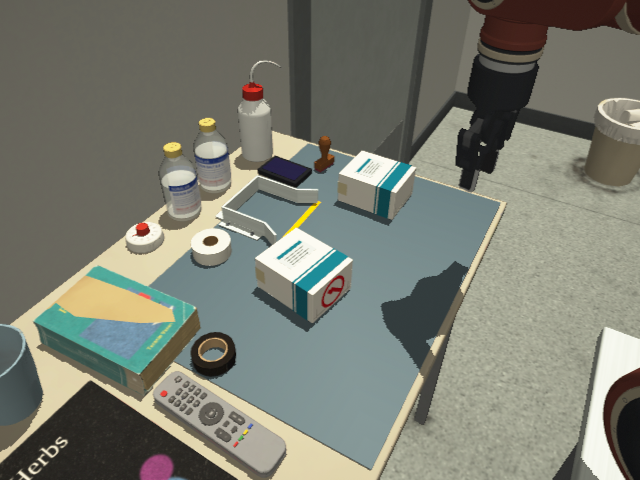

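The red ring shows at (332,292), so the stamped carton is the left one. It lies with its heel near (500,6) mm and yaw −10.5°. Plan: push it sideways from its left until it lines up with the dock, squaring it on the way, then push it in from behind.

>>> play_rows --pt "0 0 -0.17 10 -20 0 0.6" --pt "0 0 -0.35 30 -60 0 0.6" --pt "0 0 -0.53 50 -100 0 0.6" --pt "0 0 -0.71 70 -140 0 0.6" --pt "0 0 -0.89 90 -180 0 0.6" --pt "0 0 -1.07 110 -220 0 0.6" --pt "0 0 -1.25 130 -258 0 0.6" --pt "0 0 -1.42 146 -288 15 0.6" --pt "0 0 -1.574 146 -288 60 0.6" --pt "0 0 -1.574 146 -288 100 0.6"

```text
clock: 10.02
eef_pos: [0.5699, 0.0849, 0.078]
ee_rot: [[0.175, 0.985, -0.0], [0.985, -0.175, 0.001], [0.0, -0.0, -1.0]]
ft_force: [1.1, -0.6, -0.0]
gripper_width: 0.0512
gripper_force: 0.0
```

Run:
```python
from h import *
st()
# dock refined from two earlier clear views: t5 image depth not saved -> use top1
im=cv2.imread('pics/top1.png').astype(int);W=np.load('top1.npy')
E=np.array(optics.get_calibration('top')['extrinsics']);K=np.array(optics.get_calibration('top')['K'])
C=-E[:3,:3].T@E[:3,3]
def ray(u,v,z):
    r=E[:3,:3].T@np.array([(u-K[0,2])/K[0,0],-(v-K[1,2])/K[1,1],-1]);return C+r*(z-C[2])/r[2]
y=(im[...,2]>150)&(im[...,1]>110)&(im[...,0]<80);v,u=np.where(y);k=(v>215)&(v<245)&(u>270)&(u<380);u,v=u[k],v[k]
P=np.array([ray(a,b,.002) for a,b in zip(u,v)])*1000
r=cv2.minAreaRect(P[:,:2].astype(np.float32));print(len(P),r,np.round(cv2.boxPoints(r),1).tolist())
# inner faces by height
m=(W[...,2]>.015)
for vv in(180,190,200): print(np.where(m[vv,280:370])[0]+280, [np.round(1000*ray(a,vv,.03)[:2]) for a in (300,349)])
for uu in(310,325,340): print(np.where(m[150:235,uu])[0]+150)
print(np.round(1000*ray(325,166.5,.032)))
```

```text
10.025 [0.5699 0.0849 0.078 ] yaw 79.93 [-0.     0.001 -1.   ] [ 1.06 -0.58 -0.02] 0.0511996490124847 [  1.   6. 107.   0.  67.  11.]
370 ((639.1128540039062, -127.00849151611328), (9.61632251739502, 148.36610412597656), 0.5089293718338013) [[633.5999755859375, -52.900001525878906], [635.0, -201.1999969482422], [644.5999755859375, -201.10000610351562], [643.2999877929688, -52.79999923706055]]
[295 296 351 352 353] [array([728., -81.]), array([ 729., -173.])]
[295 296 351 352 353] [array([709., -81.]), array([ 710., -172.])]
[295 296 344 351 352 353] [array([690., -81.]), array([ 691., -172.])]
[165 166 167 168 169]
[165 166 167 168]
[165 166 167 168]
[ 754. -127.   32.]
```

>>> play_rows --pt "0 0 0 0 1 18 0.6" --pt "0 0 0 -3 1 34 0.6" --pt "0 0 0 -12 1 36 0.6" --pt "0 0 0 -22 1 36 0.6" --pt "0 0 0 -29 1 36 0.6" --pt "0 0 0 -34 1 36 0.6"

```text
clock: 10.78
eef_pos: [0.5658, 0.0479, 0.0443]
ee_rot: [[0.18, 0.984, 0.002], [0.984, -0.18, 0.0], [0.001, 0.002, -1.0]]
ft_force: [1.2, 2.9, 1.6]
gripper_width: 0.0512
gripper_force: 1.5
```

Run:
```python
from h import *
s=st();R=np.array(s['ee_rot']);p=np.array(s['eef_pos'])
y0=np.degrees(np.arctan2(R[1,0],R[0,0]));T=np.array([.5575,-.046,p[2]])
n=9
for i in range(1,n+1):
    d=R.T@((T-p)*i/n)*1000; print(i,round(-np.radians((90.7-y0)*i/n),3),d.round(1))
```

```text
10.775 [0.5658 0.0479 0.0443] yaw 79.63 [ 0.002  0.    -1.   ] [1.16 2.94 1.6 ] 0.051236212607730466 [ -3.   8. 109.   0.  63.   8.]
1 -0.021 [-10.4   1.   -0. ]
2 -0.043 [-20.9   1.9  -0. ]
3 -0.064 [-31.3   2.9  -0. ]
4 -0.086 [-41.7   3.9  -0. ]
5 -0.107 [-52.1   4.9  -0. ]
6 -0.129 [-62.6   5.8  -0. ]
7 -0.15 [-73.    6.8  -0. ]
8 -0.172 [-83.4   7.8  -0. ]
9 -0.193 [-93.8   8.7  -0. ]
```

>>> play_rows --pt "0 0 -0.021 -10 1 0 0.6" --pt "0 0 -0.043 -21 2 0 0.6" --pt "0 0 -0.064 -31 3 0 0.6" --pt "0 0 -0.086 -42 4 0 0.6" --pt "0 0 -0.107 -52 5 0 0.6" --pt "0 0 -0.129 -63 6 0 0.6" --pt "0 0 -0.15 -73 7 0 0.6" --pt "0 0 -0.172 -83 8 0 0.6" --pt "0 0 -0.193 -91 8.5 0 0.6" --pt "0 0 -0.193 -93 8.7 0 0.6"

```text
clock: 12.02
eef_pos: [0.5576, -0.0448, 0.0438]
ee_rot: [[-0.012, 1.0, 0.001], [1.0, 0.012, 0.0], [0.0, 0.001, -1.0]]
ft_force: [0.2, 1.6, 1.0]
gripper_width: 0.0514
gripper_force: 1.3
```

Run:
```python
from h import *
st()
p,d=cap('top','t6.png');W=world('top',d)
m=(W[...,2]>.055)&(W[...,2]<.07)&(W[...,1]<.0)&(W[...,1]>-.19)&(W[...,0]>.47)&(W[...,0]<.635)
r=cv2.minAreaRect((W[m][:,:2]*1000).astype(np.float32));print(m.sum(),r,np.round(cv2.boxPoints(r)).tolist())
```

```text
12.025 [ 0.5576 -0.0448  0.0438] yaw 90.71 [ 0.001  0.    -1.   ] [0.18 1.63 1.02] 0.05137165953839158 [-12.   7. 110.   0.  63. -13.]
1482 ((557.9923095703125, -99.06588745117188), (109.48029327392578, 88.92455291748047), 0.13061924278736115) [[503.0, -55.0], [503.0, -144.0], [613.0, -143.0], [613.0, -54.0]]
```

View pics/t6.png

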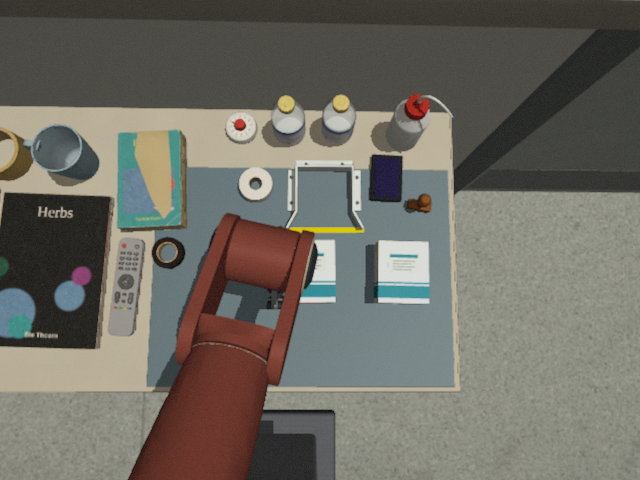

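In the top view the carton's visible right edge is at column 336. It is nearly square and its centre is at y≈−99 mm, so it needs 28 mm more.

>>> play_rows --pt "0 0 0 -8 0 0 0.6" --pt "0 0 0 -16 0 0 0.6" --pt "0 0 0 -23 0 0 0.6" --pt "0 0 0 -28 0 0 0.6" --pt "0 0 0 -28.5 0 0 0.6" --pt "0 0 0 -28.5 0 0 0.6" --pt "0 0 0 -15 0 0 0.6" --pt "0 0 0 15 0 -20 0.6" --pt "0 0 0 25 0 -70 0.6" --pt "0 0 0 25 0 -110 0.6"

```text
clock: 13.32
eef_pos: [0.5566, -0.0179, 0.1546]
ee_rot: [[-0.015, 1.0, 0.0], [1.0, 0.015, -0.0], [-0.0, 0.0, -1.0]]
ft_force: [-0.1, 0.3, 0.4]
gripper_width: 0.0512
gripper_force: 0.0
```

>>> play_rows --pt "0 0 0.17 -5 -15 0 0.6" --pt "0 0 0.35 -15 -35 0 0.6" --pt "0 0 0.53 -30 -55 0 0.6" --pt "0 0 0.71 -45 -75 0 0.6" --pt "0 0 0.89 -60 -95 0 0.6" --pt "0 0 1.07 -75 -110 0 0.6" --pt "0 0 1.25 -90 -118 0 0.6" --pt "0 0 1.43 -105 -118 15 0.6" --pt "0 0 1.57 -108 -118 50 0.6" --pt "0 0 1.57 -108 -118 80 0.6"

```text
clock: 14.58
eef_pos: [0.44, -0.1286, 0.0723]
ee_rot: [[1.0, 0.013, -0.0], [0.013, -1.0, -0.0], [-0.0, 0.0, -1.0]]
ft_force: [0.2, -0.3, -0.0]
gripper_width: 0.0511
gripper_force: 0.0
```

Run:
```python
from h import *
s=st()
p,d=cap('top','t7.png');W=world('top',d)
m=(W[...,2]>.055)&(W[...,2]<.07)&(W[...,1]<-.05)&(W[...,1]>-.2)&(W[...,0]>.485)&(W[...,0]<.632)
r=cv2.minAreaRect((W[m][:,:2]*1000).astype(np.float32));print(m.sum(),r,np.round(cv2.boxPoints(r)).tolist())
```

```text
14.575 [ 0.44   -0.1286  0.0723] yaw 0.75 [-0. -0. -1.] [ 0.17 -0.25 -0.03] 0.051124487343013544 [-26.  -9. 123.  -0.  67.  64.]
3185 ((557.97119140625, -128.39340209960938), (109.68514251708984, 89.3349380493164), 0.6855006814002991) [[503.0, -84.0], [504.0, -174.0], [613.0, -172.0], [612.0, -83.0]]
```

View pics/t7.png

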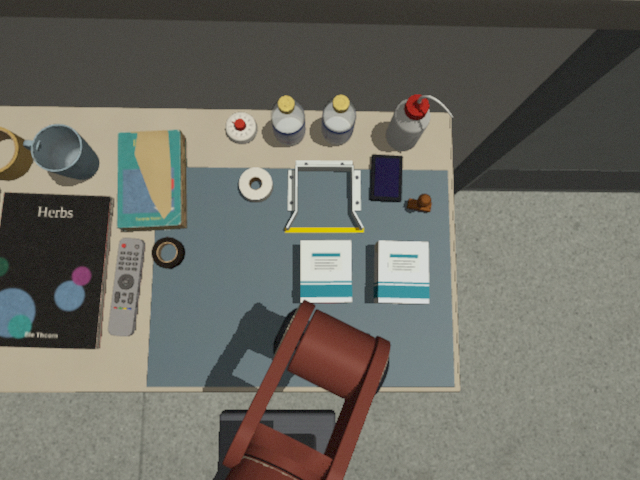

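The carton is lined up with the dock: yaw 0.7°, centre at y≈−128 mm, and at (326,271) in the picture, below the line. Pushing in.

>>> play_rows --pt "0 0 0 0 0 16 0.6" --pt "0 0 0 6 0 30 0.6" --pt "0 0 0 22 0 30 0.6" --pt "0 0 0 36 0 30 0.6" --pt "0 0 0 46 0 30 0.6" --pt "0 0 0 54 0 30 0.6" --pt "0 0 0 63 0 30 0.6" --pt "0 0 0 73 0 30 0.6" --pt "0 0 0 84 0 30 0.6" --pt "0 0 0 95 0 30 0.6"

```text
clock: 15.88
eef_pos: [0.5359, -0.1277, 0.0433]
ee_rot: [[1.0, 0.014, -0.0], [0.014, -1.0, 0.0], [-0.0, -0.0, -1.0]]
ft_force: [-3.6, -0.1, 2.7]
gripper_width: 0.0513
gripper_force: 1.6
```

>>> play_rows --pt "0 0 0 10 0 0 0.6" --pt "0 0 0 20 0 0 0.6" --pt "0 0 0 30 0 0 0.6" --pt "0 0 0 40 0 0 0.6" --pt "0 0 0 50 0 0 0.6" --pt "0 0 0 58 0 0 0.6" --pt "0 0 0 66 0 0 0.6" --pt "0 0 0 73 0 0 0.6" --pt "0 0 0 79 0 0 0.6" --pt "0 0 0 84 0 0 0.6"

```text
clock: 17.12
eef_pos: [0.6195, -0.1266, 0.0433]
ee_rot: [[1.0, 0.014, -0.0], [0.014, -1.0, 0.0], [-0.0, -0.0, -1.0]]
ft_force: [-2.9, 0.2, 2.0]
gripper_width: 0.0511
gripper_force: 1.4
```

```bash
cat > m.py <<'E'
from h import *
s=st()
p,d=cap('top');W=world('top',d)
m=(W[...,2]>.055)&(W[...,2]<.07)&(W[...,1]<-.05)&(W[...,1]>-.2)&(W[...,0]>.6)&(W[...,0]<.78)
r=cv2.minAreaRect((W[m][:,:2]*1000).astype(np.float32));print(m.sum(),r,np.round(cv2.boxPoints(r)).tolist(),W[m][:,:2].max(0))
E
python3 m.py
```

```text
17.125 [ 0.6195 -0.1266  0.0433] yaw 0.79 [-0.  0. -1.] [-2.87  0.23  1.99] 0.05108523947377691 [-18.  16.  99.  -0.  65.  71.]
248 ((673.9773559570312, -129.98440551757812), (67.32119750976562, 144.45852661132812), 82.13778686523438) [[598.0, -153.0], [741.0, -173.0], [750.0, -107.0], [607.0, -87.0]] [ 0.74161674 -0.08684801]
```

>>> play_rows --pt "0 0 0 3 0 0 0.6" --pt "0 0 0 6 0 0 0.6" --pt "0 0 0 8 0 0 0.6" --pt "0 0 0 10 0 0 0.6" --pt "0 0 0 11 0 0 0.6" --pt "0 0 0 12 0 0 0.6"

```text
clock: 17.92
eef_pos: [0.6312, -0.1264, 0.0432]
ee_rot: [[1.0, 0.014, -0.0], [0.014, -1.0, 0.0], [-0.0, -0.0, -1.0]]
ft_force: [-1.2, -0.5, 0.2]
gripper_width: 0.0513
gripper_force: 0.9
```

>>> play_rows --pt "0 0 0 1 0 0 0.6" --pt "0 0 0 2 0 0 0.6" --pt "0 0 0 2 0 0 0.6"

```text
clock: 18.3
eef_pos: [0.6333, -0.1263, 0.0433]
ee_rot: [[1.0, 0.014, 0.0], [0.014, -1.0, 0.0], [0.0, -0.0, -1.0]]
ft_force: [-1.6, 0.4, -0.5]
gripper_width: 0.0507
gripper_force: 0.6
```

>>> play_rows --pt "0 0 0 1 0 0 0.6" --pt "0 0 0 2 0 0 0.6" --pt "0 0 0 2 0 0 0.6"

```text
clock: 18.68
eef_pos: [0.6333, -0.1263, 0.0432]
ee_rot: [[1.0, 0.014, -0.006], [0.014, -1.0, 0.0], [-0.006, -0.001, -1.0]]
ft_force: [-10.4, 0.0, 7.3]
gripper_width: 0.0511
gripper_force: 5.1
```

Position has stalled and the force has risen to 10 N at the expected depth, so it is home. Backing off and checking.

>>> play_rows --pt "0 0 0 -3 0 0 0.6" --pt "0 0 0 -15 0 0 0.6" --pt "0 0 0 -50 0 -10 0.6" --pt "0 0 0 -100 0 -60 0.6" --pt "0 0 0 -150 0 -110 0.6" --pt "0 0 0 -200 0 -130 0.6" --pt "0 0 0 -230 0 -130 0.6" --pt "0 0 0 -230 0 -130 0.6"

```text
clock: 19.68
eef_pos: [0.4038, -0.1295, 0.1736]
ee_rot: [[1.0, 0.012, 0.003], [0.012, -1.0, -0.001], [0.003, 0.001, -1.0]]
ft_force: [0.2, 0.4, -0.2]
gripper_width: 0.0515
gripper_force: 0.0
```

```bash
sed -i "s/cap('top')/cap('top','t8.png')/" m.py; python3 m.py
```

```text
19.675 [ 0.4038 -0.1295  0.1736] yaw 0.71 [ 0.003 -0.001 -1.   ] [ 0.23  0.44 -0.22] 0.051484766917365005 [-28. -23. 123.   0.  80.  61.]
2984 ((699.1009521484375, -126.53459930419922), (110.17300415039062, 89.17479705810547), 0.8459154367446899) [[643.0, -83.0], [645.0, -172.0], [755.0, -170.0], [754.0, -81.0]] [ 0.75427706 -0.08143234]
```

View pics/t8.png

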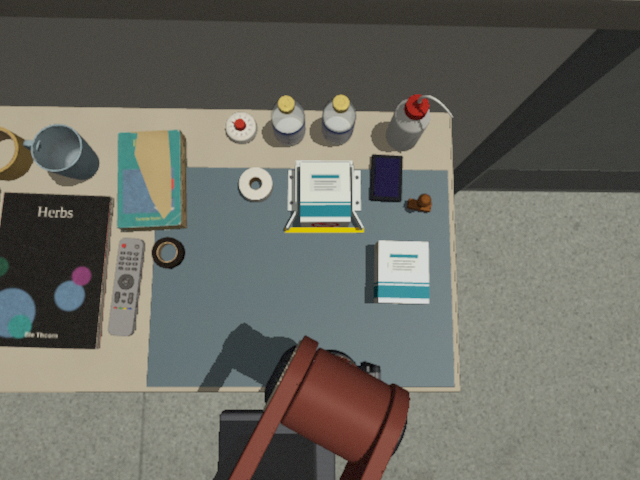

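The stamped carton is in the dock at (326,190), square to it at 0.85°, against the back stop and past the line. The plain carton and the other items have not moved. Handing in.

```bash
python3 -c "from station import robot;print(robot.finish_job())"
```

```text
the job is handed in; nothing more can be done
None
```

I tipped both cartons onto their backs, pushed the stamped one (the left) straight into the dock against the back stop, left the plain one where it fell and the dock-side items undisturbed, and handed the job in at about 20 s.

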